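Lock the large spanner in the tool rack

ROBOT

A 7-joint arm with a two-finger parallel gripper is mounted at the origin on a cart in front of the work surface, level with it; the furniture and walls round the work are solid. World frame = base frame: x ahead of the robot, y to its left, z up, the work surface at z = 0. Lengths are in m, angles in rad, forces in N, time in s.
With the tool pointing down it reaches from about 0.4 to 0.85 m from the base axis. Payload 10.4 kg.
Tool frame: the origin (TCP) lies on the centre line of the jaws, within the pads' length; the fingertips stand 14 mm ahead of it and the grasp point (between the pads) lies 5 mm behind it (manip.tip_reach is the distance from the TCP to the fingertips, in m); z points along the fingers, y is the line along which they close (so a half turn about z gives the same grasp; the last joint's range is limited). The gripper opens to 85 mm and grips with 20 to 120 N. Pads are 22 mm wide; open, the fingers measure 114 mm over their backs; the gripper's body (76 mm by 85 mm) begins 54 mm behind the grasp point. The pads swing forward as they close: fully open they stand 13 mm farther back than shut.
Start: joints at [1.186, 0.332, -0.065, 1.46, 0.022, 1.35, -0.088], TCP at [0.221, -0.585, 0.245] pointing down, gripper open.
Joint ranges: [-2.6, 2.6], [-0.5, 2.12], [-1.47, 1.34], [0.16, 2.42], [-1.27, 4.41], [0.06, 2.06], [-2.6, 2.6]. Speed limits (rad/s): [2.22, 2.22, 2.79, 2.79, 3.14, 3.14, 3.14].

INTERFACE

Orientations are given as a unit quaternion [x, y, z, w].
In Python, from workcell import manip gives the robot as it stands.
- The arm moves only by the shell command python3 -m pendant 'ROWS' [FORCE]. ROWS is JSON, a list of rows, each a list of 7 numbers: the shift along the tool's x, y, z in units of 50 mm (1.0 is 50 mm), then the turn, a rotation vector about the tool's x, y, z in units of 8 degrees (1.0 is 8 degrees), then the opening, from -1 (shut) to 1 (fully open), so that 0 is half open. In form: [[dx, dy, dz, ax, ay, az, jaw], ...]. A call has exactly 10 rows; each row is the pose to reach, as a shift and turn from the pose commanded when the call began, along the tool's axes at that moment; what a row does not reach only later rows make up. A row lasts 1/8 s, in which the tool goes at most 62.5 mm and 10.7 degrees, less where a joint would pass 70% of its speed; a pose out of reach is approached as far as the arm can. A call with a gripper value outside its range is refused whole. The fingers move at their own pace and stop on an object; FORCE is the grip in N (left out, the last holds). Time passes only in rows, so rows that repeat a pose let the fingers close, or fill a call up. It gives the time, the measured TCP pose, the force, the opening and the grip force at its end, in the units of the state.
- manip.get_obs(): the state, without advancing time (a new reading comes with each control period).
- manip.camera(name): name is "scene" or "top" or "wrist"; returns (picture, depth): 400x640x3 uint8, red, green, blue; 400x640 float32, m along the optical axis (not along the pixel's ray), 0 where there is no reading.
- manip.get_calibration(name): a dict with "fx", "fy", "cx", "cy" (pixels), "xyz" and "orientation" of the camera in the world. Camera axes: x right, y up, looking along -z (the intrinsics and any distortion apply to the point x, -y, -z); pixel columns grow to the right and rows downward; lengths in m; the calibration is good to about 2 mm. A picture is of the moment at which its call begins: read the wrist's pose just before it. get_calibration takes no time and is no camera call; for the wrist camera it gives the pose at the moment of the call.
- manip.hand_in(): hands the job in; it is judged then, once.
Trained networks look in the newest picture that a camera, given by its name, has taken for a name from the list of things; names that differ only in an ending like _2 or _b are one class to them, and where a whole thing is asked for, a point or a joint stands for the part that bears it (a point fixed in the world has none). Each returns a list of dicts, best first, with "p" (0 to 1); they miss things now and then, are a little off and sometimes report something else, mostly with a low value. They report only what shows in the picture. A call takes as long as a camera call. They do not tell look-alikes from the thing itself.
- manip.find_in(thing, camera): "box" ([left, top, right, bottom] in pixels, round what is visible of it).
- manip.trace(thing, camera): "pixels" (400x640 bool, what is visible of it) and "box" ([left, top, right, bottom] in pixels, round what is visible of it).
- manip.tip_of(thing, camera): "pixel" ([column, row] in pixels: a listed point, or the origin of a listed thing).
The state is a dict: "clock": time; "joint_pos": joint angles; "joint_velocities": joint speeds; "tau": joint torques, N m; "position": TCP position; "ee_rot": TCP orientation; "ft_force": force on the tool from outside, world axes, zero at the start; "torque": the same for the moment, N m; "grip_width": opening from 0.0 (shut) to 1.0 (fully open); "grasp_force": force on a finger pad.
Only numpy, scipy, OpenCV 4.12 (cv2) and the standard library are available. Lean on these libraries where they do the work, as an engineer would, in place of code of your own. Each camera call takes 0.05 s, during which the arm holds its last target. There are 200 camera calls.

TASK

Put the larger of the two spanners away in the tool rack: lay it across the two rails in front of the hinged gate and slide it in from there, so that the spanner's own edge lifts the gate and the gate drops shut behind it. Do not lift the gate with the gripper. Leave the spanner lying flat, square to the rails and about midway between them in the rack, and leave the smaller spanner where it is.

Things in the scene. Friction and masses are not known exactly. Their poses are not given: they have to be found in the camera images.
- spanner_17: Larger of two grey steel combination spanners, 185 mm long, 0.12 kg, flat on the bench. Origin: mid-length, on the underside; y along its length (open jaw +y, ring -y), z up. Shaft 12 mm wide (x), 1 to 6 mm above the underside, y -60 to +60 mm: grasp its middle. Heads about 32 mm long: jaw 35 wide, 7 thick, ring 32 wide, 10 thick.
- spanner_13: The smaller spanner, same shape, 154 mm long, heads 28 and 26 mm wide, lying flat beside the larger one; it stays where it is. Origin and axes as for the larger one.
- rack: Tool rack fixed to the bench, 205 x 206 mm. Origin on the bench under rack_seat; x along the rails from the open entry (towards the robot) to back stops and hinge. Two aluminium rails, tops 32 mm above the bench, 24 mm wide, at y = +-76 mm, x -113 to +26 mm (back stops). The gap between them is free for fingers but for ties 6 mm high. The spanner lies across, either way round, a head on each rail.
- rack_seat (a point): Point midway between the rails, level with their tops (32 mm up); the larger spanner's origin belongs here. Axes as the rack's. With the gate shut the spanner has about 7 mm of play along x either way. A spanner centred at x = -82 mm lies on the rails clear in front of the gate.
- gate (a joint): Hinge of the rack's steel gate (0.09 kg), rad: 0 shut on its stop, up to 0.7 as its noses rise; falls shut by its weight. Hinge bar along y at rack x = +75, z = 48 mm; from it two arms (undersides 48 mm above the bench, 54 mm at the top) reach forward over the rails. The spanner, pushed along +x (under 3 N), lifts it by up to 0.1 rad.
- gate_nose (a point): Foot of the nose under the gate's left (+y) arm, at its rear edge, moving with the gate; the right arm has the same. Shut: rack x = -25, y = +76 mm, 34 mm above the bench (2 mm over the rail). The nose's rear face is upright; its foot reaches forward to x = -33 mm, and from there a 27 degree ramp rises to the arm's front end at x = -60 mm. It drops behind a spanner that nears rack_seat.
Not all that is in view belongs to the job. Leave any blue look-alike of the spanner_17 alone.

How it is judged:
On the way:
1. the larger spanner, lying across the rails, lifts the gate as it slides in, with the fingers clear of the rack (value of joint gate above 0.03 rad and x of spanner_17 in the frame of rack_seat between -0.085 and 0.005 m and y of spanner_17 in the frame of rack_seat between -0.03 and 0.03 m and z of spanner_17 in the frame of rack_seat between -0.006 and 0.012 m and contact force between the fingers and rack below 0.3 N), for 0.04 s.
At the end, for the whole second after the job is handed in: The gate is shut (below 0.025 rad) behind the larger spanner, which lies flat and still on both rails within 13 mm of rack_seat along the rails and 20 mm across them, square to the rails within 0.2 rad, its underside at the height of the rail tops (4 mm below to 5 mm above) (value of joint gate below 0.025 rad and x of spanner_17 in the frame of rack_seat between -0.013 and 0.013 m and y of spanner_17 in the frame of rack_seat between -0.02 and 0.02 m and z of spanner_17 in the frame of rack_seat between -0.004 and 0.005 m and angle between the y axis of spanner_17 and the y axis of rack, either way round below 0.2 rad and angle between spanner_17's own z axis and vertical below 0.1 rad and linear speed of spanner_17 below 0.02 m/s); the robot touches nothing.
It fails at once if the smaller spanner is moved by more than 30 mm (distance of spanner_13 from where it was at the start of the episode above 0.03 m).
It also fails if it takes over 35 s, if anything falls off the work surface, if the arm or the gripper's body presses on something with over 40 N, if the wrist force passes 120 N, or if a joint passes its speed limit or range.

## Working session

There is one attempt and no reset: what is moved stays moved. The work goes in short steps, Python scripts to look and compute and a shell command to move; the robot and the scene stay as the last step left them, time stands still between calls to the robot, and variables do not carry over. Pictures are saved under pics/ and viewed, at most 10 in all, crops included, and the job is handed in when it is done.

```bash
ls; mkdir -p pics
cat > h.py <<'E'
import numpy as np, cv2
from scipy.spatial.transform import Rotation as R
from workcell import manip
def world(cal,u,v,d):
    x=(u-cal['cx'])/cal['fx']*d; y=(v-cal['cy'])/cal['fy']*d
    return R.from_quat(cal['orientation']).apply(np.stack([x,-y,-d*np.ones_like(x)],-1))+np.array(cal['xyz'])
def onplane(cal,u,v,z):
    r=R.from_quat(cal['orientation']).apply(np.array([(u-cal['cx'])/cal['fx'],-(v-cal['cy'])/cal['fy'],-1.]))
    p=np.array(cal['xyz']); return p+r*(z-p[2])/r[2]
E
python3 - <<'E'
from h import *
for n in ("top","scene"):
    im,d=manip.camera(n); c=manip.get_calibration(n)
    cv2.imwrite(f'pics/{n}0.png',im[:,:,::-1]); np.save(n+'_d.npy',d); print(n,c)
    for t in ("spanner_17","spanner_13","rack"):
        for r in manip.trace(t,n):
            v,u=np.nonzero(r['pixels']&(d>0)); P=world(c,u,v,d[v,u])
            m=np.median(P,0); print(t,round(r['p'],2),r['box'],len(u),P.min(0).round(3),P.max(0).round(3),m.round(3))
    for t in ("rack_seat","gate_nose","spanner_17"):
        for r in manip.tip_of(t,n): print('tip',t,r)
o=manip.get_obs(); print(o)
E
```

```text
pics
top {'fx': 430.39381200857366, 'fy': 430.39381200857366, 'cx': 324.5193379962194, 'cy': 197.10618720759996, 'xyz': array([ 0.35009911, -0.18921787,  1.3322862 ]), 'orientation': array([ 0.06382031, -0.05883651, -0.69963814,  0.70920498])}
spanner_17 0.8 [434.2, 190.1, 492.7, 208.7] 226 [ 0.551 -0.696 -0.004] [ 0.616 -0.523  0.015] [ 0.579 -0.622  0.006]
spanner_17 0.59 [299.6, 219.0, 342.7, 230.0] 42 [ 0.482 -0.224 -0.004] [ 0.511 -0.104  0.009] [ 0.499 -0.212  0.005]
spanner_17 0.54 [332.7, 233.8, 395.2, 245.1] 330 [ 0.428 -0.398 -0.006] [ 0.468 -0.215  0.017] [ 0.447 -0.326  0.006]
spanner_17 0.42 [208.0, 153.5, 286.5, 232.4] 2274 [ 0.471 -0.051 -0.008] [0.704 0.174 0.063] [0.598 0.071 0.026]
spanner_13 0.8 [434.2, 190.1, 492.7, 208.7] 226 [ 0.551 -0.696 -0.004] [ 0.616 -0.523  0.015] [ 0.579 -0.622  0.006]
spanner_13 0.59 [299.6, 219.0, 342.7, 230.0] 42 [ 0.482 -0.224 -0.004] [ 0.511 -0.104  0.009] [ 0.499 -0.212  0.005]
spanner_13 0.54 [332.7, 233.8, 395.2, 245.1] 330 [ 0.428 -0.398 -0.006] [ 0.468 -0.215  0.017] [ 0.447 -0.326  0.006]
spanner_13 0.42 [208.0, 153.5, 286.5, 2
[... 1470 characters left out ...]
'joint_pos': array([ 1.18638641,  0.33219199, -0.06469972,  1.46010986,  0.02159816,
        1.34988047, -0.08846623]), 'joint_velocities': array([-0.002476  ,  0.00114132,  0.00084475, -0.00089621, -0.00027462,
        0.00028628, -0.00092509]), 'tau': array([ 2.83985428e-04, -6.25092387e+01,  4.93639195e-02, -3.91770244e+01,
        1.64303707e-02,  1.79080114e-03, -7.75857075e-06]), 'position': array([ 0.22125491, -0.58454991,  0.24533782]), 'ee_rot': array([9.83677986e-01, 1.79937815e-01, 2.01853955e-05, 4.91097850e-05]), 'ft_force': array([0.14263693, 0.03392947, 0.18869057]), 'torque': array([-0.04178231,  0.02844974,  0.00937322]), 'grasp_force': 0.0, 'grip_width': 0.9989773076651082}
```

```bash
python3 -c "
import cv2
a=cv2.imread('pics/top0.png')[120:270,190:510]; cv2.imwrite('pics/topc.png',cv2.resize(a,None,fx=2.5,fy=2.5,interpolation=2))"
```

```text
(no output)
```

View pics/topc.png

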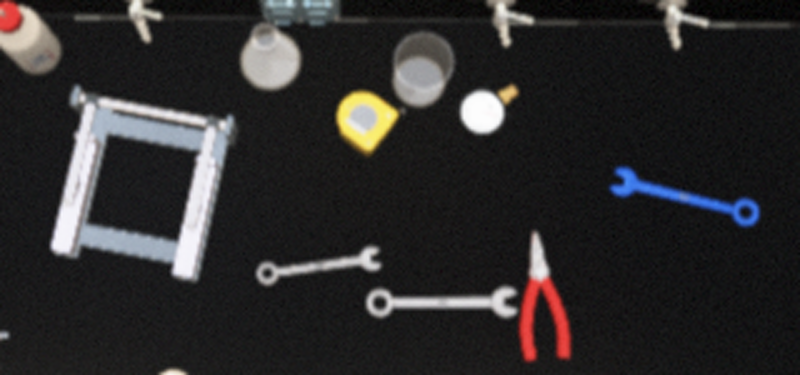

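View pics/scene0.png

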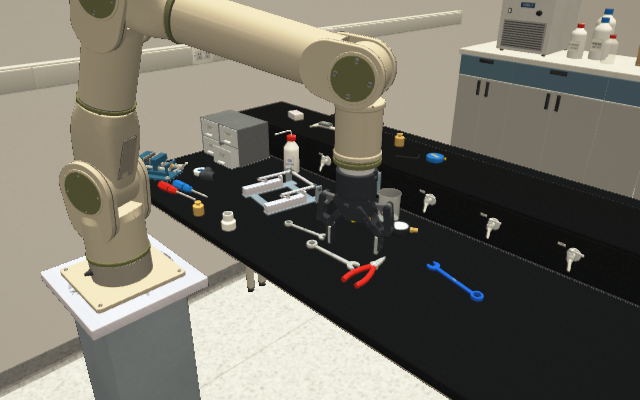

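Spanner candidates in the top picture: the larger grey one at (366,241), length ~185 mm; the smaller grey one at (317,225); the blue look-alike at (463,198). I choose the larger grey one; its ring is at crop (380,303) and its jaw at (505,302). The pliers lie right beside the jaw. The rack is at (246,195), entry towards the robot.

```bash
cat >> h.py <<'E'
def spanner(n,lo,hi,im,d,c,zmax=.02):
    # grey bright pixels near the bench inside world window -> ends, angle
    v,u=np.nonzero(d>0); Pd=world(c,u,v,d[v,u])
    b=im[v,u].astype(int); k=(b.min(1)>80)&(b.max(1)-b.min(1)<40)&(Pd[:,0]>lo[0])&(Pd[:,0]<hi[0])&(Pd[:,1]>lo[1])&(Pd[:,1]<hi[1])&(Pd[:,2]<zmax)
    Q=np.array([onplane(c,a,bb,.006) for a,bb in zip(u[k],v[k])])[:,:2]
    (cx,cy),(w,h),a=cv2.minAreaRect(Q.astype(np.float32)*1000)
    m=Q.mean(0); ev,E=np.linalg.eigh(np.cov(Q.T)); ax=E[:,1]; ax=ax*np.sign(ax[1])
    s=(Q-m)@ax; o=m+ax*(s.min()+s.max())/2
    print(n,'n',k.sum(),'rect',round(cx),round(cy),round(w),round(h),round(a,1),'mid',o.round(4),'axis deg',np.degrees(np.arctan2(ax[1],ax[0])).round(2),'len',np.ptp(s).round(3))
    return o,ax
def rot(): return R.from_quat(manip.get_obs()['ee_rot']).as_matrix()
E
python3 - <<'E'
from h import *
im=cv2.imread('pics/top0.png')[:,:,::-1]; d=np.load('top_d.npy'); c=manip.get_calibration('top')
spanner('17',(.42,-.405),(.475,-.205),im,d,c)
spanner('13',(.45,-.235),(.53,-.06),im,d,c)
v,u=np.nonzero(d>0); P=world(c,u,v,d[v,u]); k=(P[:,0]>.44)&(P[:,0]<.76)&(P[:,1]>-.08)&(P[:,1]<.24)
P=P[k];
for lo,hi in ((.026,.038),(.044,.060),(.026,.08)):
    q=P[(P[:,2]>lo)&(P[:,2]<hi)]; print(lo,hi,len(q),cv2.minAreaRect(q[:,:2].astype(np.float32)*1000), np.median(q,0))
s=[r['pixel'] for r in manip.tip_of('rack_seat','top')]
for n,t,z in (('top','rack_seat',.032),('top','gate_nose',.034),('scene','rack_seat',.032),('scene','gate_nose',.034)):
    for r in manip.tip_of(t,n): print(n,t,round(r['p'],2),onplane(manip.get_calibration(n),*r['pixel'],z).round(3))
b=manip.get_calibration('wrist'); M=rot(); print('cam in tool',M.T@(b['xyz']-manip.get_obs()['position']),(M.T@R.from_quat(b['orientation']).as_matrix()).round(3),b['fx'])
print(manip.tip_reach)
E
```

```text
17 n 396 rect 451 -308 37 185 0.8 mid [ 0.4489 -0.3077] axis deg 91.15 len 0.185
13 n 294 rect 484 -156 65 155 0.8 mid [ 0.4888 -0.1561] axis deg 93.96 len 0.155
0.026 0.038 540 ((616.3606567382812, 72.50493621826172), (299.570068359375, 283.75933837890625), 89.85794067382812) [0.54187307 0.12419322 0.03159875]
0.044 0.06 664 ((642.8187255859375, 70.98766326904297), (299.725830078125, 230.02223205566406), 89.91637420654297) [0.6524023  0.06412924 0.05298234]
0.026 0.08 1315 ((616.623779296875, 71.56431579589844), (301.956298828125, 284.36260986328125), 89.89116668701172) [0.6095639  0.0878795  0.04877183]
top rack_seat 0.64 [0.616 0.064 0.032]
top gate_nose 0.63 [0.592 0.139 0.034]
scene rack_seat 0.92 [0.608 0.071 0.032]
scene rack_seat 0.53 [0.593 0.151 0.032]
scene gate_nose 0.57 [0.58  0.152 0.034]
cam in tool [ 0.06668887 -0.00096852 -0.12735491] [[ 0.001  0.964  0.265]
 [ 1.    -0.    -0.002]
 [-0.002  0.265 -0.964]] 280.4252755999995
0.014
```

```bash
python3 -m pendant '[[3.1,-1.8,0.5,0,0,-4.4,0.3],[6.2,-3.6,1.5,0,0,-8.8,0.3],[6.2,-3.6,2.1,0,0,-8.8,0.3],[6.2,-3.6,2.1,0,0,-8.8,0.3],[6.2,-3.6,2.1,0,0,-8.8,0.3],[6.2,-3.6,2.1,0,0,-8.8,0.3],[6.2,-3.6,2.1,0,0,-8.8,0.3],[6.2,-3.6,2.1,0,0,-8.8,0.3],[6.2,-3.6,2.1,0,0,-8.8,0.3],[6.2,-3.6,2.1,0,0,-8.8,0.3]]' 40
python3 - <<'E'
from h import *
c=manip.get_calibration('wrist'); im,d=manip.camera('wrist'); cv2.imwrite('pics/w1.png',im[:,:,::-1]); np.save('w1.npy',d)
o=manip.get_obs(); print(o['position'],rot().round(3))
spanner('17',(.41,-.41),(.485,-.205),im,d,c)
for r in manip.trace('spanner_17','wrist'):
    v,u=np.nonzero(r['pixels']); Q=np.array([onplane(c,a,b,.006)[:2] for a,b in zip(u,v)]).astype(np.float32)*1000
    print(round(r['p'],2),r['box'],cv2.minAreaRect(Q))
E
```

```text
clock: 2.2
position: [0.4471, -0.3073, 0.1406]
ee_rot: [0.701, 0.713, -0.0, 0.0]
ft_force: [-0.4, 0.8, 0.3]
grip_width: 0.65
grasp_force: 0.0
[ 0.44715899 -0.30714983  0.14054859] [[-0.017  1.     0.   ]
 [ 1.     0.017 -0.   ]
 [-0.     0.    -1.   ]]
17 n 2745 rect 447 -308 34 184 1.6 mid [ 0.4479 -0.3083] axis deg 91.32 len 0.184
0.97 [363.3, 0.7, 400.5, 112.7] ((498.3478088378906, -190.11492919921875), (27.443870544433594, 86.74930572509766), 3.5593111515045166)
0.72 [301.5, 88.0, 337.4, 272.9] ((447.65447998046875, -307.7491455078125), (33.405487060546875, 183.16883850097656), 1.6455223560333252)
0.43 [440.0, 367.0, 459.8, 380.1] ((608.537109375, -524.8279418945312), (10.64057445526123, 34.401527404785156), 45.3524169921875)
```

View pics/w1.png

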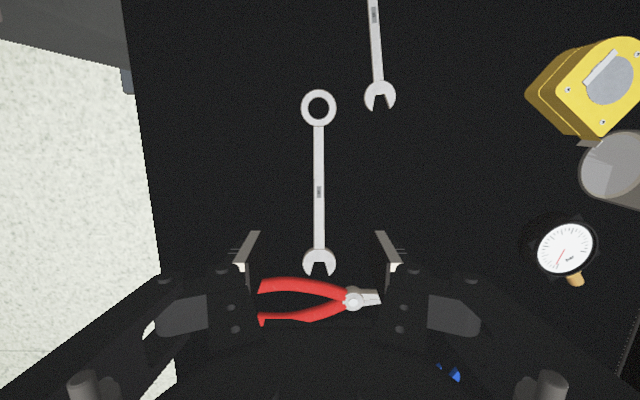

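The picture shows the larger spanner upright with its ring at (318,107) and jaw at (319,263), between the open pads. The smaller one is at (375,60) and the pliers are below the jaw. The target sits 1 mm from the tool axis, so I descend and grip.

```bash
python3 -m pendant '[[-0.01,0.01,1.2,0,0,-0.05,0.1],[-0.01,0.01,2.0,0,0,-0.05,0.0],[-0.01,0.01,2.4,0,0,-0.05,0.0],[-0.01,0.01,2.5,0,0,-0.05,0.0],[-0.01,0.01,2.5,0,0,-0.05,-0.5],[-0.01,0.01,2.5,0,0,-0.05,-1],[-0.01,0.01,2.5,0,0,-0.05,-1],[-0.01,0.01,2.5,0,0,-0.05,-1],[-0.01,0.01,2.5,0,0,-0.05,-1],[-0.01,0.01,2.3,0,0,-0.05,-1]]' 60
```

```text
clock: 3.55
position: [0.4477, -0.3069, 0.0256]
ee_rot: [0.698, 0.716, -0.0, -0.0]
ft_force: [0.6, -0.5, -1.3]
grip_width: 0.095
grasp_force: 58.7
```

```bash
python3 -m pendant '[[0,0,-1.2,0,0,0,-1],[0.3,0,-2.4,0,0,0,-1],[1.5,0.1,-3.5,0,0,0.3,-1],[2.7,0.2,-3.5,0,0,0.7,-1],[3.9,0.3,-3.5,0,0,1,-1],[5.1,0.45,-3.5,0,0,1.3,-1],[6.3,0.6,-3.5,0,0,1.6,-1],[7.3,0.7,-3.5,0,0,1.6,-1],[8,0.7,-3.5,0,0,1.6,-1],[8,0.7,-3.5,0,0,1.6,-1]]'
python3 - <<'E'
from h import *
c=manip.get_calibration('wrist'); im,d=manip.camera('wrist'); cv2.imwrite('pics/w2.png',im[:,:,::-1]); np.savez('w2.npz',im=im,d=d,xyz=c['xyz'],q=c['orientation'])
im2,d2=manip.camera('top'); np.savez('t2.npz',im=im2,d=d2)
o=manip.get_obs(); print(o['position'],rot().round(3),o['grip_width'],o['grasp_force'],o['joint_pos'].round(2))
for r in manip.trace('spanner_17','wrist'):
    v,u=np.nonzero(r['pixels']&(d>0)); P=world(c,u,v,d[v,u]); print(round(r['p'],2),r['box'],np.median(P,0).round(3))
for t,z in (('rack_seat',.032),('gate_nose',.034)):
    for r in manip.tip_of(t,'wrist'): print(t,round(r['p'],2),r['pixel'],onplane(c,*r['pixel'],z).round(4))
E
```

```text
clock: 4.8
position: [0.4717, 0.0969, 0.201]
ee_rot: [0.771, 0.636, 0.0, 0.0]
ft_force: [0.0, -1.2, -1.3]
grip_width: 0.098
grasp_force: 59.0
[0.47219271 0.09348122 0.20061015] [[ 0.195  0.981  0.   ]
 [ 0.981 -0.195 -0.001]
 [-0.001  0.    -1.   ]] 0.09619150060318718 58.95490229129791 [ 0.45  0.11 -0.77  1.86  0.08  1.21 -0.55]
gate_nose 0.81 [424.7, 114.4] [0.5913 0.1452 0.034 ]
```

View pics/w2.png

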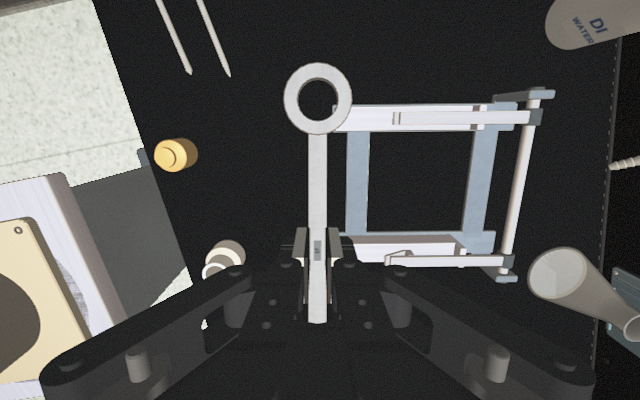

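The spanner is held square with its ring at (318,98). The rack entry is to its right, rails at rows ~118 and ~243, noses near (397,118) and (400,252), and the hinge bar runs from (533,100) to (508,270).

```bash
cat > rack.py <<'E'
from h import *
from scipy.optimize import minimize_scalar
def fit(im,d,c,tag):
    v,u=np.nonzero(d>0); P=world(c,u,v,d[v,u]); 
    b=im[v,u].astype(int)
    bright=(b.min(1)>120)
    k=(P[:,0]>.46)&(P[:,0]<.74)&(P[:,1]>-.08)&(P[:,1]<.23)&bright
    rail=k&(P[:,2]>.026)&(P[:,2]<.038); ray=lambda s,z:np.array([onplane(c,a,e,z)[:2] for a,e in zip(u[s],v[s])])
    Q=ray(rail,.032); Q=Q-np.array([.612,.068]); 
    best=None
    for a in np.radians(np.arange(-20,-3,.1)):
        y=Q@np.array([-np.sin(a),np.cos(a)]); x=Q@np.array([np.cos(a),np.sin(a)])
        h,e=np.histogram(y[x<-50],bins=np.arange(-.13,.13,.002)); s=(h**2.).sum()
        if best is None or s>best[0]: best=(s,a)
    a=best[1]; y=Q@np.array([-np.sin(a),np.cos(a)]); x=Q@np.array([np.cos(a),np.sin(a)])
    pc=lambda z:np.percentile(z,[1,5,50,95,99]).round(4)
    print(tag,'n',len(Q),'yaw',np.degrees(a).round(2))
    for s in (1,-1):
        m=(y*s>.04)&(y*s<.12); f=m&(x<-.06); print(' rail',s,m.sum(),'x',pc(x[m]),'y front',pc(y[f]) if f.sum() else None)
    top=k&(P[:,2]>.046)&(P[:,2]<.064); T=ray(top,.054)-np.array([.612,.068])
    ty=T@np.array([-np.sin(a),np.cos(a)]); tx=T@np.array([np.cos(a),np.sin(a)])
    for s in (1,-1):
        m=(ty*s>.05)&(ty*s<.12)&(tx<.05); print(' arm',s,m.sum(),'x',pc(tx[m]),'y',pc(ty[m]), 'slope deg',np.degrees(np.polyfit(tx[m],ty[m],1)[0]).round(2))
    m=(abs(ty)<.05); print(' bar',m.sum(),'x',pc(tx[m]),'slope deg',np.degrees(np.polyfit(ty[m],tx[m],1)[0]).round(2))
if __name__=='__main__':
    z=np.load('w2.npz'); c=dict(manip.get_calibration('wrist')); c['xyz']=z['xyz']; c['orientation']=z['q']
    fit(z['im'],z['d'],c,'wrist')
    fit(cv2.imread('pics/top0.png')[:,:,::-1],np.load('top_d.npy'),manip.get_calibration('top'),'top')
E
python3 rack.py
```

```text
wrist n 3583 yaw -20.0
 rail 1 1964 x [-0.1232 -0.1184 -0.0812 -0.005   0.002 ] y front [0.0405 0.0421 0.0532 0.0674 0.0699]
 rail -1 1564 x [-0.0854 -0.0798 -0.0228  0.1634  0.1689] y front [-0.1062 -0.1047 -0.093  -0.0835 -0.0819]
 arm 1 2114 x [-0.0808 -0.0743 -0.0063  0.0476  0.0495] y [0.0522 0.0551 0.0679 0.0953 0.1006] slope deg 11.16
 arm -1 1069 x [-0.0557 -0.0513 -0.0026  0.0442  0.0488] y [-0.094  -0.0922 -0.0825 -0.0727 -0.07  ] slope deg 8.78
 bar 973 x [0.0485 0.0507 0.0599 0.0698 0.0722] slope deg -9.78
top n 503 yaw -20.0
 rail 1 238 x [-0.1331 -0.1284 -0.0853 -0.0022  0.0104] y front [0.0404 0.0417 0.0512 0.0631 0.0657]
 rail -1 251 x [-0.1083 -0.1044 -0.0603  0.0271  0.1608] y front [-0.1131 -0.1104 -0.0989 -0.0876 -0.0847]
 arm 1 210 x [-0.0788 -0.0729 -0.0079  0.0479  0.0495] y [0.0516 0.0545 0.0669 0.0911 0.099 ] slope deg 11.56
 arm -1 147 x [-0.0526 -0.0482 -0.0016  0.0444  0.049 ] y [-0.0991 -0.0959 -0.085  -0.0739 -0.0708] slope deg 10.34
 bar 100 x [0.0497 0.0534 0.0632 0.0726 0.0747] slope deg -14.03
```

```bash
sed -i 's/x<-50/x<-.05/' rack.py; python3 rack.py
```

```text
wrist n 3583 yaw -11.0
 rail 1 2019 x [-0.1182 -0.111  -0.0724  0.0057  0.0126] y front [0.0562 0.0572 0.0672 0.0789 0.0799]
 rail -1 1527 x [-0.0986 -0.0937 -0.0373  0.1463  0.153 ] y front [-0.0938 -0.0925 -0.0809 -0.0708 -0.0708]
 arm 1 1680 x [-0.0712 -0.0659 -0.0112  0.044   0.0489] y [0.0628 0.0638 0.0693 0.074  0.0748] slope deg 0.68
 arm -1 1180 x [-0.069  -0.0641 -0.0105  0.0435  0.0486] y [-0.0878 -0.0866 -0.0805 -0.0745 -0.0745] slope deg -0.16
 bar 991 x [0.0543 0.0549 0.0595 0.0642 0.0648] slope deg -0.72
top n 503 yaw -10.7
 rail 1 252 x [-0.1245 -0.1203 -0.0781  0.0074  0.0197] y front [0.0551 0.0559 0.0664 0.0784 0.0799]
 rail -1 249 x [-0.123  -0.1195 -0.0754  0.0112  0.1444] y front [-0.0958 -0.0949 -0.0844 -0.0732 -0.0721]
 arm 1 174 x [-0.0688 -0.0639 -0.0101  0.0432  0.0487] y [0.0578 0.0616 0.0676 0.0742 0.0743] slope deg 0.12
 arm -1 162 x [-0.0672 -0.0622 -0.0095  0.0427  0.0479] y [-0.0904 -0.0892 -0.0837 -0.0777 -0.0759] slope deg 0.73
 bar 96 x [0.0575 0.0582 0.0625 0.0667 0.0669] slope deg -0.57
```

Run:
```python
from h import *
z=np.load('w2.npz'); c=dict(manip.get_calibration('wrist')); c['xyz']=z['xyz']; c['orientation']=z['q']
o=manip.get_obs(); M=rot(); p=o['position']; print(p,M.round(3)[:,0])
d=z['d']; v,u=np.nonzero(d>0); P=(world(c,u,v,d[v,u])-p)@M; b=z['im'][v,u].astype(int)
k=(abs(P[:,1])<.025)&(P[:,0]>-.05)&(P[:,0]<.12)&(P[:,2]>-.01)&(P[:,2]<.05)&(b.min(1)>110)
for a in np.arange(-.02,.11,.01):
    m=k&(P[:,0]>a)&(P[:,0]<a+.01)
    if m.sum(): print(round(a,2),m.sum(),P[m].mean(0).round(4),P[m,2].min().round(4))
print('end',np.percentile(P[k,0],99.8))
seat=np.array([.600,.063]); a=np.radians(-10.7); R2=np.array([[np.cos(a),-np.sin(a)],[np.sin(a),np.cos(a)]])
for x in (-.082,0): 
    g=np.append(seat+R2@[x,.001],.0555); print(x,g,'units',((g-p)@M/.05).round(2))
```

```text
[0.47239647 0.0924963  0.20038397] [ 0.198  0.98  -0.001]
-0.02 254 [-0.0151 -0.002   0.0108] 0.0094
-0.01 270 [-0.0049 -0.0022  0.0099] -0.0066
0.0 283 [ 0.0052 -0.0023  0.0098] -0.0061
0.01 331 [ 0.0151 -0.0019  0.0097] -0.0095
0.02 324 [ 0.025  -0.0023  0.0108] 0.0089
0.03 344 [ 0.035  -0.0024  0.0108] 0.0084
0.04 349 [ 0.0451 -0.0024  0.0108] 0.009
0.05 359 [ 0.055  -0.0025  0.0108] 0.0092
0.06 638 [ 0.0662 -0.0027  0.0084] 0.0059
0.07 736 [ 0.0746 -0.0024  0.0078] 0.0057
0.08 803 [ 0.0856 -0.0028  0.0077] 0.0058
0.09 463 [ 0.0922 -0.0028  0.0077] 0.0054
end 0.09493164921930602
-0.082 [0.51961142 0.07920728 0.0555    ] units [-0.07  0.98  2.9 ]
0 [0.60018567 0.06398261 0.0555    ] units [-0.05  2.62  2.9 ]
```

```bash
python3 -m pendant '[[-0.05,0.4,0.8,0,0,-0.07,-1],[-0.05,0.8,1.6,0,0,-0.07,-1],[-0.05,0.9,2.3,0,0,-0.07,-1],[-0.05,0.9,2.7,0,0,-0.07,-1],[-0.05,0.9,2.85,0,0,-0.07,-1],[-0.05,0.9,2.92,0,0,-0.07,-1],[-0.05,0.9,2.96,0,0,-0.07,-1],[-0.05,0.9,3.0,0,0,-0.07,-1],[-0.05,0.9,3.03,0,0,-0.07,-1],[-0.05,0.9,3.03,0,0,-0.07,-1]]'
python3 - <<'E'
from h import *
c=manip.get_calibration('wrist'); im,d=manip.camera('wrist'); cv2.imwrite('pics/w3.png',im[:,:,::-1])
o=manip.get_obs(); print(o['position'],o['ft_force'],o['torque'],o['grip_width'],o['grasp_force'])
E
```

```text
clock: 6.3
position: [0.516, 0.0825, 0.0489]
ee_rot: [0.77, 0.638, 0.0, 0.0]
ft_force: [0.2, -0.9, -1.6]
grip_width: 0.098
grasp_force: 59.0
[0.51596373 0.08258448 0.04887196] [ 0.25369792 -0.55156676 -0.3984911 ] [-0.02331074  0.03066016 -0.03060274] 0.10029704395139259 58.95913124084473
```

View pics/w3.png

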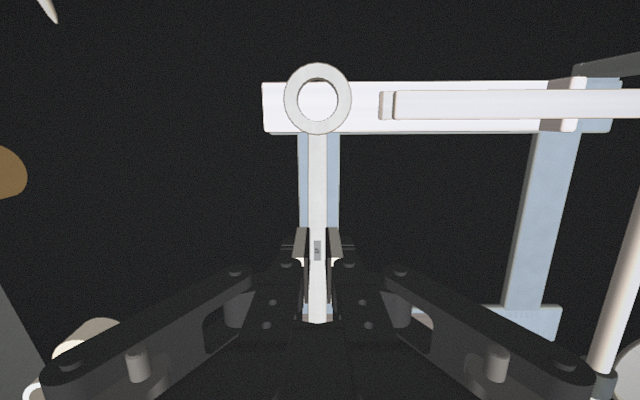

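The ring sits across the left rail at (318,98), square to it, with the gate arm's front end at (380,105), about 14 mm ahead of the ring. I slide it in.

```bash
python3 -m pendant '[[0,0,0.02,0,0,0,-1],[0,0.2,0.02,0,0,0,-1],[0,0.4,0.02,0,0,0,-1],[-0.02,0.6,0.02,0,0,0,-1],[-0.03,0.8,0.02,0,0,0,-1],[-0.04,1.0,0.02,0,0,0,-1],[-0.05,1.2,0.02,0,0,0,-1],[-0.06,1.4,0.02,0,0,0,-1],[-0.06,1.6,0.02,0,0,0,-1],[-0.06,1.7,0.02,0,0,0,-1]]'
python3 - <<'E'
from h import *
c=manip.get_calibration('wrist'); im,d=manip.camera('wrist'); cv2.imwrite('pics/w4.png',im[:,:,::-1])
o=manip.get_obs(); print(o['position'],o['ft_force'],o['torque'],o['grip_width'],o['grasp_force'])
E
```

```text
clock: 7.6
position: [0.5987, 0.0648, 0.0486]
ee_rot: [0.77, 0.638, -0.0, -0.0]
ft_force: [-8.2, 1.2, 12.1]
grip_width: 0.101
grasp_force: 60.7
[0.59925893 0.06464847 0.04870829] [-5.39730241  0.59449137  7.93052988] [0.32455042 1.0488685  0.01964219] 0.09984744162747868 60.328622460365295
```

View pics/w4.png

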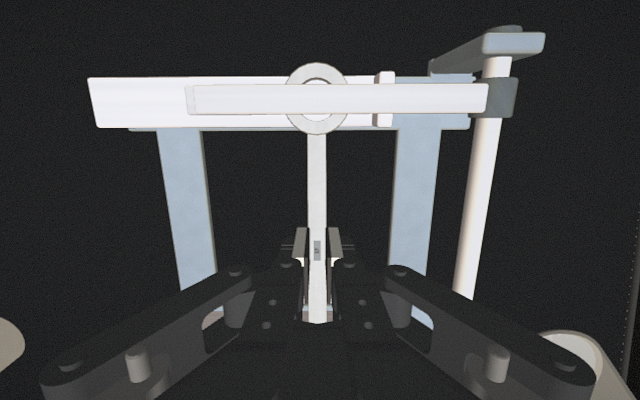

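The spanner lies under the gate arms at (316,98), the bar is at (487,190) and the back stop at (383,98), still ~12 mm ahead. I nudge it 2 mm, release and retreat upwards.

```bash
python3 -m pendant '[[0,0.05,0,0,0,0,-1],[0,0.05,-0.01,0,0,0,-0.6],[0,0.05,-0.01,0,0,0,-0.2],[0,0.05,-0.01,0,0,0,-0.2],[0,0.05,-0.01,0,0,0,-0.2],[0,0.05,-0.3,0,0,0,-0.2],[0,0.05,-0.8,0,0,0,-0.2],[0,0.05,-1.4,0,0,0,-0.2],[0,0.05,-2,0,0,0,-0.2],[0,0.05,-2.6,0,0,0,-0.2]]'
python3 - <<'E'
from h import *
c=manip.get_calibration('wrist'); im,d=manip.camera('wrist'); cv2.imwrite('pics/w5.png',im[:,:,::-1])
o=manip.get_obs(); print(o['position'],o['ft_force'],o['grip_width'],o['grasp_force'])
v,u=np.nonzero(d>0); P=world(c,u,v,d[v,u]); seat=np.array([.600,.063,.032]); a=np.radians(-10.7)
Q=P-seat; x=Q[:,0]*np.cos(a)+Q[:,1]*np.sin(a); y=-Q[:,0]*np.sin(a)+Q[:,1]*np.cos(a)
b=im[v,u].min(1)>110
k=b&(abs(y)<.058)&(abs(x)<.03)&(Q[:,2]>-.012)&(Q[:,2]<.02)
pf=np.polyfit(y[k],x[k],1); print('shaft',k.sum(),'x0',pf[1].round(4),'skew deg',np.degrees(pf[0]).round(2),'y range',y[k].min(),y[k].max(),'z',np.median(Q[k,2]).round(4))
for s in (1,-1):
    m=b&(abs(y*s-.076)<.005)&(Q[:,2]>.017)&(Q[:,2]<.04)
    for lo in (-.06,-.04,-.02,0,.02,.04):
        n=m&(x>lo)&(x<lo+.02)
        if n.sum()>5: print(s,lo,n.sum(),'arm z',np.median(P[n,2]).round(4))
    n=b&(abs(x)<.03)&(y*s>.06)&(y*s<.11)&(Q[:,2]>.003)&(Q[:,2]<.013)
    if n.sum()>5: print('head',s,n.sum(),'x',np.percentile(x[n],[1,99]).round(4),'y',np.percentile(y[n],[1,99]).round(4),'z',np.median(Q[n,2]).round(4))
E
```

```text
clock: 8.9
position: [0.6014, 0.0635, 0.18]
ee_rot: [0.77, 0.638, 0.0, 0.0]
ft_force: [0.7, -0.2, 0.4]
grip_width: 0.401
grasp_force: 0.0
[0.60307069 0.06406122 0.18424439] [2.50575684 0.27160114 3.06324635] 0.401138234188805 0.0
shaft 1116 x0 0.0006 skew deg -0.04 y range -0.057955285433744015 0.05736251529168707 z 0.0054
1 -0.06 217 arm z 0.0526
1 -0.04 279 arm z 0.0527
1 -0.02 274 arm z 0.0528
1 0 276 arm z 0.0528
1 0.02 276 arm z 0.0529
1 0.04 274 arm z 0.0529
head 1 516 x [-0.013   0.0297] y [0.0601 0.0915] z 0.0085
-1 -0.04 94 arm z 0.053
-1 -0.02 176 arm z 0.053
-1 0 169 arm z 0.053
-1 0.02 111 arm z 0.053
head -1 421 x [-0.0289  0.0296] y [-0.0903 -0.0607] z 0.0064
```

View pics/w5.png

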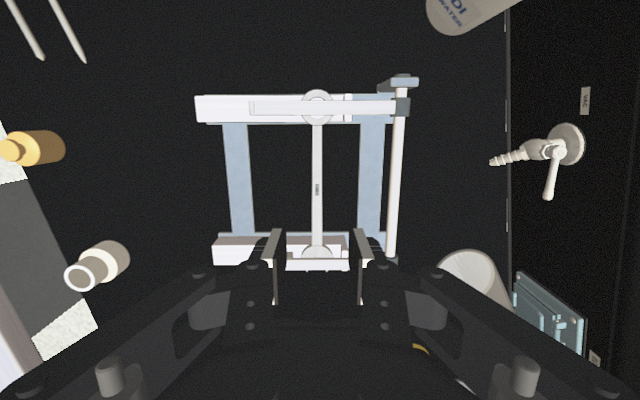

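The picture shows the spanner across both rails (ring at (317,108), jaw at (317,255)). The gate arms are level, so the gate is shut, and the fingers are clear of everything. The shaft is 0.6 mm from the seat along the rails, square and flat.

```bash
python3 -c "
from workcell import manip
print(manip.hand_in())"
```

```text
the job is handed in; nothing more can be done
None
```

The larger spanner is in the rack behind the shut gate: it lies flat and square, measured 0.6 mm from the seat along the rails. It was slid in under the gate in the gripper, the smaller spanner was never touched, and the job was handed in at about 9 s; no verdict came back, and I measured the gate shut afterwards but took no reading of its lift.

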